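# Press the kitchen thermometer into its foam insert and shut the caddy

### The job

Put the paddle-shaped steel kitchen thermometer away: press it, screen up, fully home into its snug foam cutout in the open white caddy, head in the wide pocket and handle in the narrow slot. Then swing the caddy's lid fully shut and let go, leaving everything else on the worktop where it is.

Things in the scene. Friction and masses are not known exactly. Their poses are not given: they have to be found in the camera images.
- thermometer_grip (a point): Grip point of the loose thermometer, a flat steel paddle 126 mm long, 28 thick, about 120 g, lying screen up: half-way up its narrow handle. x points along the length to the head, z up. The handle, 26 wide, runs from x = -56 to +26 of this point, the head from +26 to +70. The underside is 14 below, the top 14 above.
- thermometer_head (a point): Middle of the thermometer's square head (44 long, 46 wide, 28 thick), 48 mm along x from the grip point, half-way up; a black-framed screen is on its top. The only other steel thing of such length is a straight bar without a head (the sharpener).
- pocket (a point): Where thermometer_grip lies when the thermometer is fully home in the caddy's foam, with the same axes: x to the wide head pocket and the hinge, z up. Pocket floor 14 mm below this point, foam top 6 above, caddy rim 20 above. 3 mm slack at each end. A finger channel 42 wide (x = -21 to +21), as deep as the pocket, crosses the foam and the inside (130 wide) from side to side here.
- pocket_head (a point): Where thermometer_head lies when home: 48 mm along x from pocket. On both sides of head and tail a springy rounded foam bead stands 2 mm inside the thermometer's outline, so laid in, the thermometer rests about 13 to 15 mm too high; a push straight down of 5 to 20 N forces it past the beads, then some 4 N slide it home. Home, it stands 8 mm proud of the foam.
- caddy: White plastic caddy, open on top, lined with dark grey foam over a light grey foam floor, fixed to the worktop: 158 (x) by 138 (y) by 46 mm high, walls 4; inside 150 by 130. Origin at the centre of its underside, x towards the hinged wall, away from the robot.
- lid_hinge (a point): Middle of the lid's hinge line, at the rim of the caddy's far wall, 46 above the worktop; axes as those of the caddy (x away from the mouth, the hinge line runs along y, z up).
- lid_edge (a point): Point on the outer face of the lid (top face when shut), in the middle of its width, 140 from the hinge line and 18 short of the lid's free edge. The lid is a flat plate 158 long, 138 wide, 6 thick, white rim with a clear window, with a thumb tab 40 wide that sticks out 14 beyond the free edge. Own axes: x from the free edge towards the hinge, z the outward normal of this face.
- lid (a joint): Lid angle in rad: 0 shut (lying on the rim), 1.57 upright, up to 1.95 leaning back. Starts open. A stiff hinge: it stays where it is left and needs 1 to 3 N near the free edge, pushed on its outer face, to swing shut.
- sharpener: Bystander: plain straight steel bar (knife sharpener) 110 x 26 x 24 with two short black slots; origin at the centre of its underside, x along its length.
- timer: Bystander: round steel dial timer, 62 across, 34 high; origin at the centre of its underside.
- measuring_cup: Bystander: metal measuring cup 66 across, 42 high, flat handle along its x; origin at the centre of the bowl's underside.
- silicone_lid: Bystander: flat orange silicone lid 70 across, 18 high with its knob; origin at the centre of its underside.
- jar: Bystander: closed glass jar 68 across, 85 high; origin at the centre of its underside.
- shaker: Bystander: small glass shaker 40 across, 75 high; origin at the centre of its underside.
There are look-alikes about, which are no part of the job. What is shaped like the part that bears thermometer_grip but yellow is not meant.

How it is judged:
On the way, in this order (a step that is already met when the one before it is completed fails the run):
1. the thermometer is pressed fully home in the foam, screen up (z of thermometer_grip in the frame of pocket below 0.003 m and horizontal distance between thermometer_grip and pocket below 0.006 m and angle between the x axis of thermometer_grip and the x axis of pocket, either way round below 0.09 rad and angle between thermometer_grip's own z axis and vertical below 0.09 rad), for 0.2 s.
2. the lid is shut over it (value of joint lid below 0.06 rad), for 0.2 s.
At the end, for the whole second after the job is handed in: The thermometer lies screen up in its cutout, pressed down to within 3 mm of the pocket floor, within 6 mm of its place along the cutout and within 5 degrees of level and of the cutout's direction, at rest, and the lid is shut to within 0.06 rad (all of step 1 and value of joint lid below 0.06 rad and linear speed of thermometer below 0.02 m/s); the robot touches nothing.
It fails at once if a bystander is shifted by more than 40 mm (distance of any of sharpener, timer, measuring_cup, silicone_lid, jar, shaker from where it was at the start of the episode above 0.04 m).
It also fails if it takes over 64 s, if anything falls off the work surface, if the arm or the gripper's body presses on something with over 40 N, if the wrist force passes 120 N, or if a joint passes its speed limit or range.

### The arm

A 6-joint arm with a two-finger parallel gripper is mounted at the origin on the work surface. World frame = base frame: x ahead of the robot, y to its left, z up, the work surface at z = 0. Lengths are in m, angles in rad, forces in N, time in s.
With the tool pointing down it reaches from about 0.275 to 0.825 m from the base axis. Payload 4.9 kg.
Tool frame: the origin (TCP) lies on the centre line of the jaws, within the pads' length; the fingertips stand tips_ahead ahead of it and the grasp point (between the pads) lies 3 mm ahead of it (tips_ahead is the distance from the TCP to the fingertips, in m); z points along the fingers, y is the direction in which the jaws open and shut (so a half turn about z gives the same grasp; the last joint's range is limited). The gripper opens to 85 mm and grips with 20 to 120 N. Pads are 22 mm wide; open, the fingers measure 114 mm over their backs; the gripper's body (76 mm by 85 mm) begins 54 mm behind the grasp point. The pads swing forward as they close: fully open they stand 13 mm farther back than shut.
Start: joints at [1.022, 0.326, -0.193, 1.052, 0, 1.437], TCP at [0.222, 0.503, 0.253] pointing down, gripper open.
Joint ranges: [-2.65, 2.65], [-0.97, 1.79], [-1.3, 1.35], [-1.93, 2.1], [-1.47, 1.37], [-3.14, 3.14]. Speed limits (rad/s): [2.57, 2.57, 3.14, 3.14, 3.14, 3.14].

### API

Orientations are given as a rotation vector (axis times angle).
In Python, from station import * gives the robot as it stands. The module is installed in compiled form; this text tells all that it offers.
- The arm moves only by the shell command python3 -m handwheel 'ROWS' [FORCE]. ROWS is JSON, a list of rows, each an object with "hand": the opening, from -1 (shut) to 1 (fully open), so that 0 is half open; "dp": the shift along the tool's x, y, z as a fraction of full scale, a list of three; "turn": the turn, a rotation vector about the tool's x, y, z as a fraction of full scale, a list of three. A call has 1 to 5 rows; each row shifts and turns the commanded pose from where the row before left it, along the tool's axes as they then stand; what a row does not reach is not made up. Full scale, the value 1, is 2 cm for a shift and 2 rad for a turn. A row lasts 1/12 s, in which the tool goes at most 41.7 mm and 7.16 degrees, less where a joint would pass 70% of its speed; a pose out of reach is approached as far as the arm can. A call with a number of a shift or a turn outside -1 to 1 is refused whole. A call with a gripper value outside its range is refused whole. The fingers move at their own pace and stop on an object; FORCE is the grip in N (left out, the last holds). Time passes only in rows, so rows that do not move let the fingers close. It gives the time, the measured TCP pose, the force and the opening at its end, in the units of the state.
- state(): the state, without advancing time (a new reading comes with each control period).
- camera(name): name is "scene" or "top"; returns (picture, depth): 420x560x3 uint8, blue, green, red; 420x560 float32, m along the optical axis (not along the pixel's ray), 0 where there is no reading.
- get_calibration(name): a dict with "K" (3x3 intrinsics, pixels), "position" and "attitude" of the camera in the world. Camera axes: x right, y down, z forward; pixel columns grow to the right and rows downward; lengths in m; the calibration is good to about 2 mm. A picture is of the moment at which its call begins. get_calibration takes no time and is no camera call.
- sign_off(): hands the job in, once; it reports no verdict.
The state is a dict: "clock": time; "joint_positions": joint angles; "qd": joint speeds; "tau": joint torques, N m; "eef_pos": TCP position; "orientation": TCP orientation; "contact_force": force on the tool from outside, world axes, zero at the start; "moment": the same for the moment, N m; "opening": finger opening in m.
Only numpy, scipy, OpenCV 4.12 (cv2) and the standard library are available. Lean on these libraries where they do the work, as an engineer would, in place of code of your own. Each camera call takes 0.05 s, during which the arm holds its last target.

## Working session

There is one attempt and no reset: what is moved stays moved. The work goes in short steps, Python scripts to look and compute and a shell command to move; the robot and the scene stay as the last step left them, time stands still between calls to the robot, and variables do not carry over. Pictures are saved under pics/ and viewed, and the job is handed in when it is done.

```bash
mkdir -p pics; ls
python3 - <<'E'
from station import *
import cv2, numpy as np
s=state(); print(s)
for n in("scene","top"):
    p,d=camera(n); cv2.imwrite(f"pics/{n}0.png",p); np.savez(f"{n}0.npz",p=p,d=d)
    print(n,get_calibration(n))
E
```

```text
pics
{'clock': 0.0, 'joint_positions': array([ 1.02180406e+00,  3.26927031e-01, -1.93581816e-01,  1.05200559e+00,
       -2.89248769e-06,  1.43660165e+00]), 'qd': array([-0.00080421, -0.00021224, -0.00011596, -0.00205184,  0.00057236,
       -0.00120738]), 'tau': array([-6.85246669e-04, -4.43401766e+01,  2.62439382e+01,  1.53612538e-02,
       -8.83143662e-05, -1.36015050e-06]), 'eef_pos': array([0.2213536 , 0.50289584, 0.25251177]), 'orientation': array([-6.46783321e-01, -3.07370631e+00,  2.54392300e-03]), 'contact_force': array([0.0187115 , 0.32152663, 0.16222243]), 'moment': array([ 0.04131082, -0.01857111,  0.02126626]), 'opening': 0.08533929813651797}
scene {'K': array([[465.10276411,   0.        , 281.51208774],
       [  0.        , 465.10276411, 203.72317677],
       [  0.        ,   0.        ,   1.        ]]), 'position': array([ 1.11394525, -0.7637627 ,  0.9785765 ]), 'attitude': array([-2.24566848, -0.72366243,  0.31664274])}
top {'K': array([[536.22199486,   0.        , 274.0571886 ],
       [  0.        , 536.22199486, 203.30696801],
       [  0.        ,   0.        ,   1.        ]]), 'position': array([ 0.40966111, -0.01281301,  1.35168612]), 'attitude': array([-2.1568374 ,  2.1427344 , -0.12025391])}
```

View pics/top0.png

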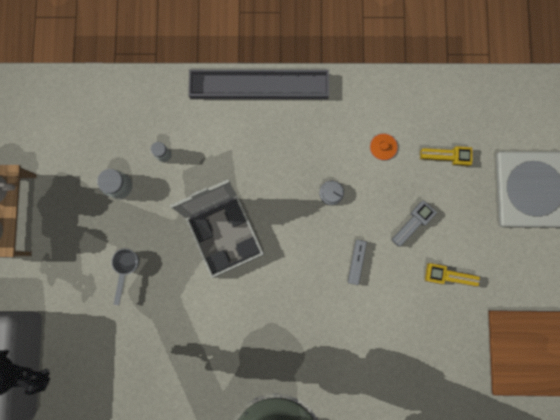

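View pics/scene0.png

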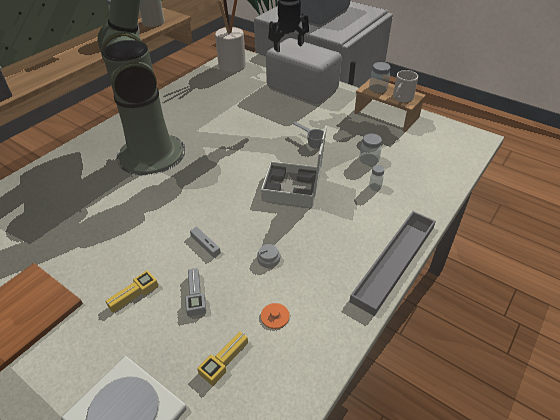

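Top view: the candidates are the steel paddle, head (424,212) and handle end (400,240); yellow paddles at (447,155) and (452,275); and a straight bar at (357,262), which is the sharpener. The steel paddle with the black-framed screen fits. The caddy is at (225,235) with its lid open near (205,200). I'll check an enlarged crop and start measuring.

```bash
cat > h.py <<'E'
from station import *
import cv2, numpy as np
from scipy.spatial.transform import Rotation as R
def cal(n):
    c=get_calibration(n); return c["K"],np.array(c["position"]),R.from_rotvec(c["attitude"]).as_matrix()
def ray(n,uv,z):
    K,p,M=cal(n); uv=np.atleast_2d(uv).astype(float)
    d=(M@np.linalg.inv(K)@np.c_[uv,np.ones(len(uv))].T).T
    return p+d*((z-p[2])/d[:,2])[:,None]
def cloud(n,d):
    K,p,M=cal(n); v,u=np.mgrid[0:d.shape[0],0:d.shape[1]]
    q=np.stack([(u-K[0,2])/K[0,0]*d,(v-K[1,2])/K[1,1]*d,d],-1)
    return q@M.T+p
def proj(n,P):
    K,p,M=cal(n); q=(np.atleast_2d(P)-p)@M; q=q@K.T; return q[:,:2]/q[:,2:]
E
python3 - <<'E'
from h import *
t=np.load("top0.npz");p,d=t["p"],t["d"]
W=cloud("top",d); np.save("Wtop.npy",W)
a=cv2.resize(p[190:300,340:450],None,fx=3.6,fy=3.6,interpolation=cv2.INTER_CUBIC)
b=cv2.resize(p[170:290,165:275],None,fx=3.6,fy=3.6,interpolation=cv2.INTER_CUBIC)
h=max(len(a),len(b)); a=np.vstack([a,np.zeros((h-len(a),a.shape[1],3),np.uint8)])
cv2.imwrite("pics/crop0.png",np.hstack([a,b]))
for uv in [(424,212),(408,230),(357,262),(225,235),(300,300),(213,258),(205,200)]: print(uv,W[uv[1],uv[0]].round(4))
# steel blob: height 
m=((W[...,2]>0.015)&(W[...,2]<0.05)).astype(np.uint8)
n,l,st,c=cv2.connectedComponentsWithStats(m)
for i in range(1,n):
    if st[i,4]>60: print(st[i],W[...,2][l==i].mean().round(4),p[l==i].mean(0).round())
E
```

```text
(424, 212) [ 0.557  -0.3635  0.0322]
(408, 230) [ 0.5127 -0.3242  0.0274]
(357, 262) [ 0.4334 -0.1982  0.0243]
(225, 235) [0.4986 0.1292 0.0102]
(300, 300) [ 0.339  -0.0592  0.0008]
(213, 258) [0.4405 0.1556 0.0296]
(205, 200) [0.5707 0.1639 0.1317]
[ 189   70  141   29 1174] 0.0261 [71. 69. 69.]
[155 145  16  17  89] 0.037 [81. 85. 82.]
[421 146  52  20 706] 0.0272 [ 53. 118. 134.]
[ 497  152   63   76 4525] 0.0269 [130. 133. 130.]
[109 174  23  25 120] 0.034 [73. 76. 73.]
[320 181  25  24 445] 0.029 [117. 115. 113.]
[ 186  196   78   82 2352] 0.0335 [66. 66. 66.]
[392 201  45  46 713] 0.0277 [108. 109. 106.]
[349 240  18  45 482] 0.0237 [120. 118. 115.]
[112 248  28  58 437] 0.0366 [94. 94. 93.]
[426 263  55  24 735] 0.0279 [ 57. 122. 138.]
[  0 311  43  61 375] 0.0341 [54. 55. 55.]
[ 490  311   70   86 5117] 0.0189 [ 47.  76. 115.]
[ 30 393   8  27 144] 0.035 [51. 52. 52.]
[251 406  52  14 311] 0.0245 [52. 59. 54.]
```

View pics/crop0.png

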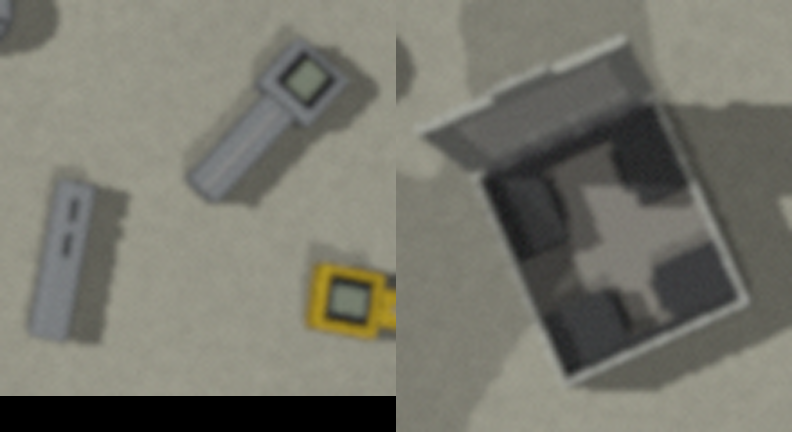

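The left crop confirms it: a steel paddle with a square, black-framed screen head, and the slotted bar is the sharpener. The right crop shows the caddy with the lid at the upper left, a light cutout and the cross channel. Next I'll measure both accurately.

Run:
```python
from h import *
s=np.load("scene0.npz"); Ws=cloud("scene",s["d"]); Wt=np.load("Wtop.npy")
b=cv2.resize(s["p"][120:215,250:340],None,fx=6,fy=6,interpolation=cv2.INTER_CUBIC); cv2.imwrite("pics/crops.png",b)
for nm,W in(("top",Wt),("scene",Ws)):
    P=W[(W[...,2]>0.019)&(W[...,2]<0.04)&(abs(W[...,0]-0.53)<0.09)&(abs(W[...,1]+0.34)<0.085)]
    r=cv2.minAreaRect(P[:,:2].astype(np.float32)); print(nm,"therm",len(P),r, P[:,2].mean())
    c=P[:,:2].mean(0);u,sv,v=np.linalg.svd(P[:,:2]-c,full_matrices=False); ax=v[0]; 
    if ax[0]<0: ax=-ax
    print(" pca yaw",np.degrees(np.arctan2(ax[1],ax[0])))
    q=(P[:,:2]-c)@ax; w=(P[:,:2]-c)@[-ax[1],ax[0]]
    for a in np.arange(-.07,.07,.01):
        k=(q>=a)&(q<a+.01)
        if k.sum()>3: print("  %.3f %.4f %.4f"%(a,w[k].min(),w[k].max()),end=";")
    print()
    # caddy rim
    P=W[(W[...,2]>0.040)&(W[...,2]<0.050)&(abs(W[...,0]-0.5)<0.13)&(abs(W[...,1]-0.14)<0.13)]
    r=cv2.minAreaRect(P[:,:2].astype(np.float32)); print(nm,"caddy",len(P),r,P[:,2].mean())
    P=W[(W[...,2]>0.08)&(W[...,2]<0.25)&(abs(W[...,0]-0.57)<0.13)&(abs(W[...,1]-0.16)<0.13)]
    A=np.c_[P[:,:2],np.ones(len(P))]
    print(nm,"lid",len(P),P.min(0).round(3),P.max(0).round(3))
    c=P.mean(0);u,sv,v=np.linalg.svd(P-c,full_matrices=False);print(" normal",v[2].round(3),sv.round(3),c.round(4))
```

```text
top therm 702 ((0.5265671610832214, -0.3386794924736023), (0.04645013436675072, 0.12736918032169342), 47.498287200927734) 0.02785550003865459
 pca yaw -43.04693402621199
  -0.070 -0.0126 0.0127;  -0.060 -0.0132 0.0125;  -0.050 -0.0138 0.0123;  -0.040 -0.0139 0.0122;  -0.030 -0.0125 0.0120;  -0.020 -0.0129 0.0128;  -0.010 -0.0134 0.0130;  0.000 -0.0136 0.0120;  0.010 -0.0222 0.0223;  0.020 -0.0233 0.0220;  0.030 -0.0239 0.0220;  0.040 -0.0238 0.0223;  0.050 -0.0221 0.0227;
top caddy 442 ((0.49422159790992737, 0.12745073437690735), (0.15906211733818054, 0.13824301958084106), 24.81093406677246) 0.04528349007510069
top lid 936 [0.539 0.099 0.08 ] [0.606 0.227 0.22 ]
 normal [-0.906 -0.418  0.064] [1.239 1.213 0.039] [0.5721 0.1633 0.1565]
scene therm 601 ((0.5289942026138306, -0.3383064866065979), (0.04588289558887482, 0.12782087922096252), 46.85368347167969) 0.027489688345870657
 pca yaw -43.367215954992574
  -0.070 -0.0125 0.0125;  -0.060 -0.0129 0.0124;  -0.050 -0.0136 0.0121;  -0.040 -0.0113 0.0117;  -0.030 -0.0117 0.0126;  -0.020 -0.0124 0.0126;  -0.010 -0.0133 0.0122;  0.000 -0.0227 0.0212;  0.010 -0.0232 0.0227;  0.020 -0.0212 0.0226;  0.030 -0.0217 0.0224;  0.040 -0.0229 0.0228;
scene caddy 261 ((0.4972577393054962, 0.12977856397628784), (0.16453327238559723, 0.14591790735721588), 24.95231819152832) 0.04430869721240386
scene lid 206 [0.547 0.098 0.08 ] [0.608 0.23  0.219]
 normal [ 0.913  0.406 -0.047] [0.691 0.588 0.024] [0.5853 0.1453 0.1618]
```

View pics/crops.png

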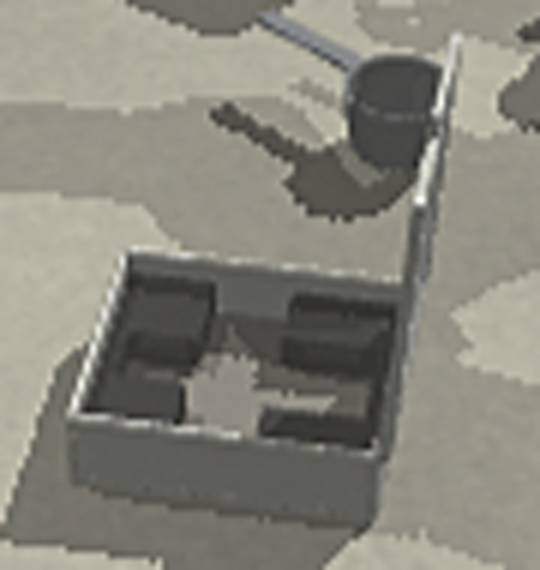

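Run:
```python
from h import *
s=np.load("scene0.npz"); Ws=cloud("scene",s["d"]); Wt=np.load("Wtop.npy")
t=np.radians(24.85); X=np.array([np.cos(t),np.sin(t)]);Y=np.array([-X[1],X[0]]);C=np.array([.495,.128])
for nm,W in(("top",Wt),("scene",Ws)):
    q=W[...,:2]-C; a=q@X; b=q@Y; z=W[...,2]
    P=(abs(a)<.085)&(abs(b)<.075)&(z<.06)
    print(nm)
    H=np.full((20,22),np.nan)
    for i,aa in enumerate(np.arange(-.08,.08,.008)):
        for j,bb in enumerate(np.arange(-.077,.077,.007)):
            k=P&(a>=aa)&(a<aa+.008)&(b>=bb)&(b<bb+.007)
            if k.any(): H[i,j]=np.median(z[k])*1000
    for i in range(20): print("%4d|"%(-80+8*i),*["%3.0f"%x if x==x else "  ." for x in H[i]])
    # foam edges: block points top
    f=P&(z>.029)&(z<.035)&(abs(b)<.060)&(abs(a)<.072)
    for sgn in(-1,1):
      for lo,hi in((-.06,-.03),(.03,.06)):
        k=f&(b>lo)&(b<hi)&(a*sgn>0); 
        if k.sum()>3: print(sgn,lo,"x",np.percentile(a[k],[3,97]).round(4), k.sum())
    # inner edges in y
    for alo,ahi in((-.07,-.025),(.03,.07)):
        k=f&(a>alo)&(a<ahi)
        bp=b[k&(b>0)];bn=b[k&(b<0)]
        print("y inner",alo,np.percentile(bp,[2,98]).round(4) if len(bp) else 0,np.percentile(bn,[2,98]).round(4) if len(bn) else 0)
    # rim sides
    r=P&(z>.0435)&(z<.049)
    print("rim extents",np.percentile(a[r],[.5,99.5]),np.percentile(b[r],[.5,99.5]))
```

```text
top
 -80|   0  40  35  39  45  34  32  39  38  37  35  38  45  38  40  40  37  37  40  39  45   5
 -72|  -1  43  32  31  33  32  30  33  34  29  32  31  30  29  31  32  30  31  32  33  43   .
 -64|   1  43  33  33  31  30  31  32  27  13  13  12  15  31  32  31  31  30  31  32  42   6
 -56|   0  37  32  34  31  32  33  30  30  13  12  12  14  30  33  31  30  30  32  33  42   3
 -48|  -0  42  31  33  31  30  32  31  31  13  11  11  14  31  32  32  33  32  30  33  43   .
 -40|  -1  44  31  33  32  33  31  34  30  15  12  12  15  31  31  32  34  31  31  33  43  -0
 -32|  -0  44  22  13  13  14  14  14  14  12  12  11   9  13  15  15  17  14  14  22  39   .
 -24|  -0  45  11  12  11  12  11  13  11  11  10  11  12  13  12  12  12  12  12  10  38   7
 -16|  -1  44  11  13  12  12  11  12  10  12  13   9  11  10  12  12  12  11  10  12  34   .
  -8|   1  40  13  13  12  13  13  13  13  11  11  12  10  12  11  13  13  13  10   8  40   5
   0|  -0  27  12  11  11  12  13  14  12  12  12  11  12  12  11  13  12  12  11  13  39   5
   8|  -0  44  18  16  16  21  14  10   9  11  11  13  12  12 
[... 2529 characters left out ...]
3   9  13  17  19  30  30  32  33  31  38   .
  48|  11  25  38   .  31  32  31  31   .   .  12  12  11  25  19  32  33  32  33  33  38  39
  56|  13  25   .  32  33  31  30  31   .  15  13  11  11  11  22  24  30  33  33  40  35  39
  64|  13  25   .  35  29  31  32  31  32  31  33  33  31  31  25  30  32  31  32  33  40   .
  72|   8  26  45  13  46  17   6  44  48  15   .   .   .   .  36  -2   .   .   .   .   .   .
-1 -0.06 x [-0.0679 -0.0293] 49
-1 0.03 x [-0.0703 -0.0301] 70
1 -0.06 x [0.0157 0.0696] 70
1 0.03 x [0.0158 0.0695] 98
y inner -0.07 [0.0081 0.0586] [-0.0492 -0.0067]
y inner 0.03 [0.0107 0.0591] [-0.0512 -0.005 ]
rim extents [-0.0784739   0.08011223] [-0.0718521   0.06974195]
```

```bash
cat >> h.py <<'E'
def tool():
    s=state(); M=R.from_rotvec(s["orientation"]).as_matrix(); return s,np.array(s["eef_pos"]),M
def plan(target,xyaw=None,yyaw=None):
    """report offset to target in tool units (2cm) and yaw error about tool z in turn units"""
    s,p,M=tool()
    print("t %.2f"%s["clock"],"tcp",p.round(4),"tiltz",M[:,2].round(3),"xyaw %.2f yyaw %.2f"%tuple(np.degrees(np.arctan2(M[1,i],M[0,i])) for i in(0,1)),"open %.4f"%s["opening"],"F",np.round(s["contact_force"],1),"q6 %.3f"%s["joint_positions"][5])
    T=M
    if yyaw is not None:
        e=np.degrees(np.arctan2(M[1,1],M[0,1])); e=(yyaw-e+90)%180-90
        print("need world yaw change %.2f deg -> tool z turn total %.4f units"%(e,-np.radians(e)/2))
        T=R.from_euler('z',e,degrees=True).as_matrix()@M
    dl=np.array(target)-p
    print("dp units now-axes",(M.T@dl/.02).round(3)," after-turn axes",(T.T@dl/.02).round(3))
E
python3 - <<'E'
from h import *
s=np.load("scene0.npz"); Ws=cloud("scene",s["d"])
k=(np.hypot(Ws[...,0]-.2214,Ws[...,1]-.503)<.09)&(Ws[...,2]>.215)&(Ws[...,2]<.33)
P=Ws[k]; print(len(P),np.percentile(P[:,2],[0,1,2,5,20,50]))
_,p,M=tool(); q=(P-p)@M
for z0 in np.arange(-.07,.03,.005):
    j=(q[:,2]>=z0)&(q[:,2]<z0+.005)
    if j.any(): print("%.3f n%d x %.3f..%.3f y %.3f..%.3f"%(z0,j.sum(),q[j,0].min(),q[j,0].max(),q[j,1].min(),q[j,1].max()))
plan([.5225,-.3337,.15],yyaw=47.2)
E
```

```text
514 [0.24099207 0.24656602 0.24813853 0.25520108 0.27658914 0.30342929]
-0.070 n51 x -0.020..0.013 y -0.075..0.071
-0.065 n45 x -0.024..0.011 y -0.072..0.072
-0.060 n59 x -0.023..0.017 y -0.070..0.073
-0.055 n39 x -0.020..0.017 y -0.076..0.071
-0.050 n56 x -0.016..0.015 y -0.077..0.070
-0.045 n38 x -0.019..0.016 y -0.075..0.073
-0.040 n28 x -0.016..0.011 y -0.072..0.070
-0.035 n13 x -0.014..0.011 y -0.057..0.069
-0.030 n12 x -0.011..0.012 y -0.057..0.053
-0.025 n23 x -0.019..0.009 y -0.056..0.054
-0.020 n15 x -0.014..0.009 y -0.057..0.051
-0.015 n14 x -0.016..0.005 y -0.058..0.055
-0.010 n20 x -0.016..0.015 y -0.056..0.054
-0.005 n11 x -0.014..0.016 y -0.058..0.053
0.000 n14 x -0.013..0.010 y -0.054..0.051
0.005 n7 x -0.010..0.010 y -0.048..0.045
0.010 n2 x 0.002..0.004 y -0.045..0.046
t 0.10 tcp [0.2214 0.503  0.2526] tiltz [-0.001 -0.001 -1.   ] xyaw 156.23 yyaw 66.23 open 0.0853 F [-0.3 -0.9 -0.2] q6 1.437
need world yaw change -19.03 deg -> tool z turn total 0.1661 units
dp units now-axes [-30.638 -32.211   5.172]  after-turn axes [-39.471 -20.457   5.153]
```

The paddle's grip is at about (0.5225, -0.3337) with yaw -43°. The fingertips are about 10 mm ahead of the TCP when open. I'll turn the tool, then travel.

```bash
python3 -m handwheel '[{"hand":1,"dp":[0,0,0],"turn":[0,0,0.055]},{"hand":0.3,"dp":[0,0,0],"turn":[0,0,0.055]},{"hand":0.1,"dp":[0,0,0],"turn":[0,0,0.056]}]' 40
python3 -c "
from h import *
plan([.5225,-.3337,.15],yyaw=47.2)"
```

```text
clock: 0.35
eef_pos: [0.2215, 0.5031, 0.2528]
orientation: [-1.154, -2.922, 0.002]
contact_force: [-0.3, 0.2, 0.3]
opening: 0.0638
t 0.35 tcp [0.2215 0.5031 0.2528] tiltz [-0.001 -0.001 -1.   ] xyaw 136.90 yyaw 46.90 open 0.0638 F [-0.3  0.2  0.3] q6 1.774
need world yaw change 0.30 deg -> tool z turn total -0.0026 units
dp units now-axes [-39.577 -20.261   5.169]  after-turn axes [-39.47  -20.467   5.169]
```

```bash
python3 -m handwheel '[{"hand":0.1,"dp":[-0.99,-0.507,0],"turn":[0,0,0]},{"hand":0.1,"dp":[-0.99,-0.507,0],"turn":[0,0,0]},{"hand":0.1,"dp":[-0.99,-0.507,0],"turn":[0,0,0]},{"hand":0.1,"dp":[-0.99,-0.507,0],"turn":[0,0,0]},{"hand":0.1,"dp":[-0.99,-0.507,0],"turn":[0,0,0]}]' >/dev/null
python3 -m handwheel '[{"hand":0.1,"dp":[-0.99,-0.507,0],"turn":[0,0,0]},{"hand":0.1,"dp":[-0.99,-0.507,0],"turn":[0,0,0]},{"hand":0.1,"dp":[-0.99,-0.507,0],"turn":[0,0,0]},{"hand":0.1,"dp":[-0.99,-0.507,0],"turn":[0,0,0]},{"hand":0.1,"dp":[-0.99,-0.507,0],"turn":[0,0,0]}]'
python3 -m handwheel '[{"hand":0.1,"dp":[-0.99,-0.507,0],"turn":[0,0,0]},{"hand":0.1,"dp":[-0.99,-0.507,0],"turn":[0,0,0]},{"hand":0.1,"dp":[-0.99,-0.507,0],"turn":[0,0,0]},{"hand":0.1,"dp":[-0.99,-0.507,0],"turn":[0,0,0]},{"hand":0.1,"dp":[-0.99,-0.507,0],"turn":[0,0,0]}]' >/dev/null
python3 -m handwheel '[{"hand":0.1,"dp":[-0.99,-0.507,0],"turn":[0,0,0]},{"hand":0.1,"dp":[-0.99,-0.507,0],"turn":[0,0,0]},{"hand":0.1,"dp":[-0.99,-0.507,0],"turn":[0,0,0]},{"hand":0.1,"dp":[-0.99,-0.507,0],"turn":[0,0,0]},{"hand":0.1,"dp":[-0.99,-0.507,0],"turn":[0,0,0]}]'
python3 -c "
from h import *
plan([.5225,-.3337,.15],yyaw=47.2)"
```

```text
clock: 1.18
eef_pos: [0.298, 0.2933, 0.253]
orientation: [-1.146, -2.925, 0.001]
contact_force: [-0.4, -0.5, 0.7]
opening: 0.0469
clock: 2.02
eef_pos: [0.3744, 0.0845, 0.2531]
orientation: [-1.146, -2.925, 0.0]
contact_force: [-0.3, -0.3, 0.5]
opening: 0.0469
t 2.02 tcp [0.3744 0.0845 0.2531] tiltz [-0.001  0.    -1.   ] xyaw 137.21 yyaw 47.21 open 0.0469 F [-0.3 -0.3  0.5] q6 0.776
need world yaw change -0.01 deg -> tool z turn total 0.0001 units
dp units now-axes [-19.641 -10.311   5.149]  after-turn axes [-19.642 -10.308   5.149]
```

```bash
python3 -m handwheel '[{"hand":0.1,"dp":[-0.99,-0.507,0.25],"turn":[0,0,0]},{"hand":0.1,"dp":[-0.99,-0.507,0.25],"turn":[0,0,0]},{"hand":0.1,"dp":[-0.99,-0.507,0.25],"turn":[0,0,0]},{"hand":0.1,"dp":[-0.99,-0.507,0.25],"turn":[0,0,0]},{"hand":0.1,"dp":[-0.99,-0.507,0.25],"turn":[0,0,0]}]' >/dev/null
python3 -m handwheel '[{"hand":0.1,"dp":[-0.99,-0.507,0.25],"turn":[0,0,0]},{"hand":0.1,"dp":[-0.99,-0.507,0.25],"turn":[0,0,0]},{"hand":0.1,"dp":[-0.99,-0.507,0.25],"turn":[0,0,0]},{"hand":0.1,"dp":[-0.99,-0.507,0.25],"turn":[0,0,0]},{"hand":0.1,"dp":[-0.99,-0.507,0.25],"turn":[0,0,0]}]' >/dev/null
python3 -m handwheel '[{"hand":0.1,"dp":[-0.99,-0.507,0.25],"turn":[0,0,0]},{"hand":0.1,"dp":[-0.99,-0.507,0.25],"turn":[0,0,0]},{"hand":0.1,"dp":[-0.99,-0.507,0.25],"turn":[0,0,0]},{"hand":0.1,"dp":[-0.99,-0.507,0.25],"turn":[0,0,0]},{"hand":0.1,"dp":[-0.99,-0.507,0.25],"turn":[0,0,0]}]'
python3 -c "
from h import *
plan([.5225,-.3337,.09],yyaw=47.2)"
```

```text
clock: 3.27
eef_pos: [0.4891, -0.2287, 0.1776]
orientation: [-1.146, -2.924, -0.0]
contact_force: [0.2, -0.9, -0.2]
opening: 0.0469
t 3.27 tcp [ 0.4891 -0.2287  0.1776] tiltz [-0.001  0.001 -1.   ] xyaw 137.20 yyaw 47.20 open 0.0469 F [ 0.2 -0.9 -0.2] q6 0.173
need world yaw change -0.00 deg -> tool z turn total 0.0000 units
dp units now-axes [-4.796 -2.716  4.375]  after-turn axes [-4.796 -2.715  4.375]
```

```bash
python3 -m handwheel '[{"hand":0.1,"dp":[-0.96,-0.543,0.875],"turn":[0,0,0]},{"hand":0.1,"dp":[-0.96,-0.543,0.875],"turn":[0,0,0]},{"hand":0.1,"dp":[-0.96,-0.543,0.875],"turn":[0,0,0]},{"hand":0.1,"dp":[-0.96,-0.543,0.875],"turn":[0,0,0]},{"hand":0.1,"dp":[-0.96,-0.543,0.875],"turn":[0,0,0]}]' >/dev/null
python3 -m handwheel '[{"hand":0.1,"dp":[0,0,0],"turn":[0,0,0]}]'
python3 - <<'E'
from h import *
plan([.5225,-.3337,.026],yyaw=47.2)
p,d=camera("scene"); cv2.imwrite("pics/s1c.png",cv2.resize(p[200:330,130:270],None,fx=4,fy=4,interpolation=cv2.INTER_CUBIC))
_,tp,M=tool(); W=cloud("scene",d)
k=(np.hypot(W[...,0]-tp[0],W[...,1]-tp[1])<.07)&(W[...,2]>.04)&(W[...,2]<.14)
q=(W[k]-tp)@M
for z0 in np.arange(-.02,.04,.0025):
    j=(q[:,2]>=z0)&(q[:,2]<z0+.0025)
    if j.any(): print("%.4f n%d x %.3f..%.3f y %.3f..%.3f"%(z0,j.sum(),q[j,0].min(),q[j,0].max(),q[j,1].min(),q[j,1].max()))
E
```

```text
clock: 3.77
eef_pos: [0.5218, -0.3354, 0.0867]
orientation: [-1.149, -2.92, 0.0]
contact_force: [-0.2, 0.5, -0.0]
opening: 0.047
t 3.77 tcp [ 0.5218 -0.3354  0.0867] tiltz [-0.003  0.001 -1.   ] xyaw 137.04 yyaw 47.04 open 0.0470 F [-0.2  0.5 -0. ] q6 0.060
need world yaw change 0.16 deg -> tool z turn total -0.0014 units
dp units now-axes [0.022 0.087 3.033]  after-turn axes [0.022 0.088 3.033]
-0.0200 n6 x -0.014..-0.006 y -0.043..0.025
-0.0175 n3 x -0.014..-0.010 y -0.030..0.022
-0.0150 n11 x -0.014..-0.003 y -0.028..0.027
-0.0125 n8 x -0.013..0.003 y -0.033..0.033
-0.0100 n12 x -0.014..0.007 y -0.038..0.035
-0.0075 n4 x -0.012..-0.007 y -0.033..0.035
-0.0050 n9 x -0.012..-0.007 y -0.038..0.035
-0.0025 n8 x -0.014..0.002 y -0.027..0.035
-0.0000 n10 x -0.013..0.001 y -0.037..0.032
0.0025 n8 x -0.013..-0.004 y -0.037..0.034
0.0050 n12 x -0.013..0.010 y -0.038..0.031
0.0075 n6 x -0.014..-0.008 y -0.036..0.031
0.0100 n6 x -0.014..-0.007 y -0.039..0.033
0.0125 n4 x -0.013..-0.008 y -0.032..0.033
0.0150 n7 x -0.013..-0.005 y -0.034..0.030
0.0175 n3 x -0.007..-0.002 y -0.026..-0.025
0.0200 n2 x 0.004..0.007 y -0.026..-0.025
```

View pics/s1c.png

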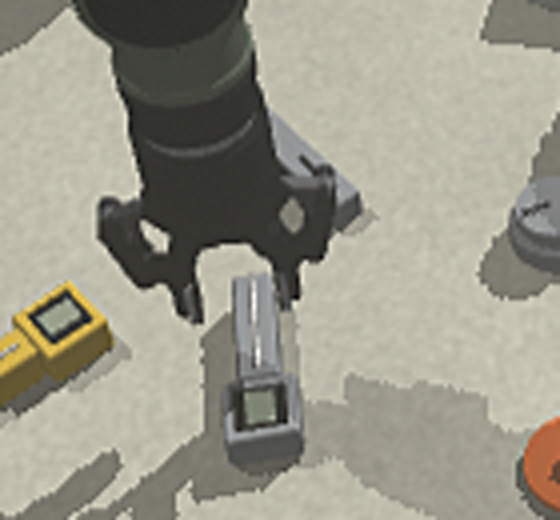

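The crop shows the open jaws straddling the steel handle, with its head toward the camera at (265,410) in the crop. The tips are about 18 mm ahead at this opening, so a TCP height of 0.026 leaves about 5 mm clearance. Descend and grip.

```bash
python3 -m handwheel '[{"hand":0.1,"dp":[0,0.09,0.8],"turn":[0,0,0]},{"hand":0.1,"dp":[0,0,0.8],"turn":[0,0,0]},{"hand":0.1,"dp":[0,0,0.8],"turn":[0,0,0]},{"hand":0.1,"dp":[0,0,0.6],"turn":[0,0,0]},{"hand":0.1,"dp":[0,0,0],"turn":[0,0,0]}]'
python3 -c "
from h import *
plan([.5225,-.3337,.026],yyaw=47.2)"
```

```text
clock: 4.23
eef_pos: [0.5223, -0.3296, 0.0287]
orientation: [-1.144, -2.922, -0.002]
contact_force: [-0.9, 0.8, -0.3]
opening: 0.0467
t 4.23 tcp [ 0.5223 -0.3296  0.0287] tiltz [-0.003  0.003 -1.   ] xyaw 137.25 yyaw 47.25 open 0.0467 F [-0.9  0.8 -0.3] q6 0.064
need world yaw change -0.05 deg -> tool z turn total 0.0004 units
dp units now-axes [-0.146 -0.144  0.135]  after-turn axes [-0.146 -0.144  0.135]
```

```bash
python3 -m handwheel '[{"hand":0.1,"dp":[0,0,0.1],"turn":[0,0,0]},{"hand":0.1,"dp":[0,0,0],"turn":[0,0,0]}]'
python3 -c "
from h import *
plan([.5225,-.3337,.026],yyaw=47.2)"
```

```text
clock: 4.4
eef_pos: [0.5243, -0.3315, 0.0294]
orientation: [1.145, 2.925, -0.0]
contact_force: [-0.2, 0.3, -0.1]
opening: 0.047
t 4.40 tcp [ 0.5243 -0.3315  0.0294] tiltz [ 0.001 -0.    -1.   ] xyaw 137.23 yyaw 47.23 open 0.0470 F [-0.2  0.3 -0.1] q6 0.064
need world yaw change -0.03 deg -> tool z turn total 0.0003 units
dp units now-axes [-0.009 -0.14   0.172]  after-turn axes [-0.009 -0.14   0.172]
```

```bash
python3 -m handwheel '[{"hand":0.1,"dp":[0,-0.14,0.17],"turn":[0,0,0]},{"hand":0.1,"dp":[0,0,0],"turn":[0,0,0]}]'
python3 -c "
from h import *
plan([.5225,-.3337,.026],yyaw=47.2)"
```

```text
clock: 4.57
eef_pos: [0.5221, -0.3341, 0.0259]
orientation: [1.146, 2.924, -0.001]
contact_force: [0.3, -0.5, 0.6]
opening: 0.0468
t 4.57 tcp [ 0.5221 -0.3341  0.0259] tiltz [ 0.001 -0.001 -1.   ] xyaw 137.20 yyaw 47.20 open 0.0468 F [ 0.3 -0.5  0.6] q6 0.059
need world yaw change 0.00 deg -> tool z turn total -0.0000 units
dp units now-axes [-0.     0.03  -0.006]  after-turn axes [-0.     0.03  -0.006]
```

```bash
python3 -m handwheel '[{"hand":-0.3,"dp":[0,0,0],"turn":[0,0,0]},{"hand":-0.5,"dp":[0,0,0],"turn":[0,0,0]},{"hand":-0.6,"dp":[0,0,0],"turn":[0,0,0]},{"hand":-0.6,"dp":[0,0,0],"turn":[0,0,0]},{"hand":-0.6,"dp":[0,0,0],"turn":[0,0,0]}]' 80
python3 -m handwheel '[{"hand":-0.6,"dp":[0,0,-0.5],"turn":[0,0,0]},{"hand":-0.6,"dp":[0,0,-0.8],"turn":[0,0,0]},{"hand":-0.6,"dp":[0,0,-1],"turn":[0,0,0]},{"hand":-0.6,"dp":[0,0,-1],"turn":[0,0,0]},{"hand":-0.6,"dp":[0,0,0],"turn":[0,0,0]}]' 80
python3 -c "
from h import *
plan([.488,.125,.19],yyaw=47.2+67.6)"
```

```text
clock: 4.98
eef_pos: [0.5224, -0.334, 0.0261]
orientation: [1.146, 2.924, -0.001]
contact_force: [-1.3, -0.1, 5.9]
opening: 0.0246
clock: 5.4
eef_pos: [0.524, -0.3351, 0.0955]
orientation: [1.144, 2.92, -0.003]
contact_force: [1.0, -1.1, -1.3]
opening: 0.0246
t 5.40 tcp [ 0.524  -0.3351  0.0955] tiltz [ 0.005 -0.004 -1.   ] xyaw 137.22 yyaw 47.22 open 0.0246 F [ 1.  -1.1 -1.3] q6 0.059
need world yaw change 67.58 deg -> tool z turn total -0.5898 units
dp units now-axes [16.917 15.665 -4.819]  after-turn axes [-8.044 21.639 -4.671]
```

```bash
python3 -m handwheel '[{"hand":-0.6,"dp":[0,0,-0.47],"turn":[0,0,-0.059]},{"hand":-0.6,"dp":[0,0,-0.47],"turn":[0,0,-0.059]},{"hand":-0.6,"dp":[0,0,-0.47],"turn":[0,0,-0.059]},{"hand":-0.6,"dp":[0,0,-0.47],"turn":[0,0,-0.059]},{"hand":-0.6,"dp":[0,0,-0.47],"turn":[0,0,-0.059]}]' >/dev/null
python3 -m handwheel '[{"hand":-0.6,"dp":[0,0,-0.47],"turn":[0,0,-0.059]},{"hand":-0.6,"dp":[0,0,-0.47],"turn":[0,0,-0.059]},{"hand":-0.6,"dp":[0,0,-0.47],"turn":[0,0,-0.059]},{"hand":-0.6,"dp":[0,0,-0.47],"turn":[0,0,-0.059]},{"hand":-0.6,"dp":[0,0,-0.47],"turn":[0,0,-0.059]}]'
python3 -m handwheel '[{"hand":-0.6,"dp":[0,0,0],"turn":[0,0,0]},{"hand":-0.6,"dp":[0,0,0],"turn":[0,0,0]}]'
python3 -c "
from h import *
plan([.488,.125,.19],yyaw=114.8)"
```

```text
clock: 6.23
eef_pos: [0.5215, -0.3332, 0.1848]
orientation: [0.684, -3.065, -0.002]
contact_force: [-0.3, 0.4, -1.0]
opening: 0.0242
clock: 6.4
eef_pos: [0.522, -0.3336, 0.185]
orientation: [-0.671, 3.069, -0.0]
contact_force: [0.4, -0.5, -1.3]
opening: 0.0244
t 6.40 tcp [ 0.522  -0.3336  0.185 ] tiltz [ 0. -0. -1.] xyaw -155.35 yyaw 114.65 open 0.0244 F [ 0.4 -0.5 -1.3] q6 -1.118
need world yaw change 0.15 deg -> tool z turn total -0.0013 units
dp units now-axes [-8.018 21.549 -0.249]  after-turn axes [-8.075 21.528 -0.249]
```

```bash
python3 -m handwheel '[{"hand":-0.6,"dp":[-0.365,0.98,0],"turn":[0,0,0]},{"hand":-0.6,"dp":[-0.365,0.98,0],"turn":[0,0,0]},{"hand":-0.6,"dp":[-0.365,0.98,0],"turn":[0,0,0]},{"hand":-0.6,"dp":[-0.365,0.98,0],"turn":[0,0,0]},{"hand":-0.6,"dp":[-0.365,0.98,0],"turn":[0,0,0]}]' >/dev/null
python3 -m handwheel '[{"hand":-0.6,"dp":[-0.365,0.98,0],"turn":[0,0,0]},{"hand":-0.6,"dp":[-0.365,0.98,0],"turn":[0,0,0]},{"hand":-0.6,"dp":[-0.365,0.98,0],"turn":[0,0,0]},{"hand":-0.6,"dp":[-0.365,0.98,0],"turn":[0,0,0]},{"hand":-0.6,"dp":[-0.365,0.98,0],"turn":[0,0,0]}]' >/dev/null
python3 -m handwheel '[{"hand":-0.6,"dp":[-0.365,0.98,0],"turn":[0,0,0]},{"hand":-0.6,"dp":[-0.365,0.98,0],"turn":[0,0,0]},{"hand":-0.6,"dp":[-0.365,0.98,0],"turn":[0,0,0]},{"hand":-0.6,"dp":[-0.365,0.98,0],"turn":[0,0,0]},{"hand":-0.6,"dp":[-0.365,0.98,0],"turn":[0,0,0]}]' 
python3 -m handwheel '[{"hand":-0.6,"dp":[-0.365,0.98,0],"turn":[0,0,0]},{"hand":-0.6,"dp":[-0.365,0.98,0],"turn":[0,0,0]},{"hand":-0.6,"dp":[-0.365,0.98,0],"turn":[0,0,0]},{"hand":-0.6,"dp":[-0.365,0.98,0],"turn":[0,0,0]},{"hand":-0.6,"dp":[-0.365,0.98,0],"turn":[0,0,0]}]' >/dev/null
python3 -m handwheel '[{"hand":-0.6,"dp":[-0.365,0.96,0],"turn":[0,0,0]},{"hand":-0.6,"dp":[-0.365,0.96,0],"turn":[0,0,0]},{"hand":-0.6,"dp":[0,0,0],"turn":[0,0,0]}]'
python3 - <<'E'
from h import *
plan([.488,.125,.11],yyaw=114.8)
p,d=camera("scene"); q,e=camera("top"); np.savez("c2.npz",sp=p,sd=d,tp=q,td=e)
cv2.imwrite("pics/s2.png",np.hstack([cv2.resize(p[80:220,230:350],None,fx=3.3,fy=3.3,interpolation=cv2.INTER_CUBIC),cv2.resize(q[160:300,160:280],None,fx=3.3,fy=3.3,interpolation=cv2.INTER_CUBIC)]))
E
```

```text
clock: 7.65
eef_pos: [0.4971, -0.0197, 0.1843]
orientation: [0.67, -3.068, -0.001]
contact_force: [0.2, 0.9, -1.9]
opening: 0.0246
clock: 8.32
eef_pos: [0.4859, 0.1273, 0.1843]
orientation: [0.677, -3.066, -0.003]
contact_force: [0.2, 0.0, -1.5]
opening: 0.0245
t 8.32 tcp [0.4859 0.1273 0.1843] tiltz [-0.002  0.002 -1.   ] xyaw -155.12 yyaw 114.88 open 0.0245 F [ 0.2  0.  -1.5] q6 -0.326
need world yaw change -0.08 deg -> tool z turn total 0.0007 units
dp units now-axes [-0.049 -0.156  3.715]  after-turn axes [-0.049 -0.156  3.715]
```

View pics/s2.png

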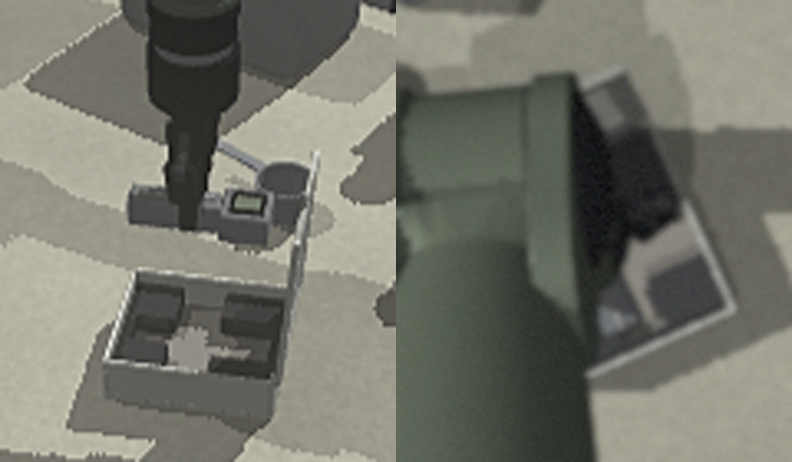

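The held paddle is screen up with its head (245,215 in the left crop) toward the lid. Now I'll measure its pose in the grip from the scene depth.

```bash
cat > held.py <<'E'
from h import *
import sys
p,d=camera("scene"); _,tp,M=tool(); W=cloud("scene",d)
# thermometer frame guess: x=-toolx, y=tooly, z=-toolz
A=np.c_[-M[:,0],-M[:,1]*-1*-1,-M[:,2]]; A[:,1]=np.cross(A[:,2],A[:,0])
q=(W-tp)@A
g=p.astype(int); bright=g.mean(-1)>60
k=(q[...,0]>-.075)&(q[...,0]<.09)&(abs(q[...,1])<.035)&(q[...,2]>-.05)&(q[...,2]<.025)&(W[...,2]>float(sys.argv[1]) if len(sys.argv)>1 else True)
k&=(abs(q[...,0])>.016)
P=q[k]
print("n",len(P),"x",np.percentile(P[:,0],[0.5,99.5]).round(4),"y head",np.percentile(P[P[:,0]>.03][:,1],[1,99]).round(4),"tail y",np.percentile(P[P[:,0]<-.02][:,1],[1,99]).round(4))
for lo in np.arange(-.065,.08,.01):
    j=P[(P[:,0]>=lo)&(P[:,0]<lo+.01)]
    if len(j)>3: print("%.3f n%d y %.4f..%.4f z %.4f..%.4f"%(lo,len(j),j[:,1].min(),j[:,1].max(),*np.percentile(j[:,2],[3,97])))
E
python3 held.py
```

```text
n 462 x [-0.0553  0.0694] y head [-0.027   0.0231] tail y [-0.0164  0.0121]
-0.065 n4 y -0.0135..-0.0077 z -0.0256..-0.0016
-0.055 n42 y -0.0182..0.0107 z -0.0211..0.0035
-0.045 n45 y -0.0147..0.0134 z -0.0249..0.0042
-0.035 n43 y -0.0163..0.0125 z -0.0238..0.0025
-0.025 n27 y -0.0177..-0.0032 z -0.0228..0.0026
0.015 n36 y -0.0165..0.0098 z -0.0222..0.0027
0.025 n53 y -0.0254..0.0239 z -0.0238..0.0032
0.035 n55 y -0.0281..0.0238 z -0.0224..0.0030
0.045 n61 y -0.0277..0.0196 z -0.0236..0.0035
0.055 n58 y -0.0273..0.0258 z -0.0233..0.0052
0.065 n38 y -0.0247..0.0216 z -0.0224..0.0023
```

Level, with a grip offset within about 1 mm. Descend to just above the beads.

```bash
python3 -m handwheel '[{"hand":-0.6,"dp":[-0.05,-0.15,1],"turn":[0,0,0]},{"hand":-0.6,"dp":[0,0,1],"turn":[0,0,0]},{"hand":-0.6,"dp":[0,0,1],"turn":[0,0,0]},{"hand":-0.6,"dp":[0,0,1],"turn":[0,0,0]},{"hand":-0.6,"dp":[0,0,0.8],"turn":[0,0,0]}]' >/dev/null
python3 -m handwheel '[{"hand":-0.6,"dp":[0,0,0.5],"turn":[0,0,0]},{"hand":-0.6,"dp":[0,0,0.3],"turn":[0,0,0]},{"hand":-0.6,"dp":[0,0,0],"turn":[0,0,0]},{"hand":-0.6,"dp":[0,0,0],"turn":[0,0,0]}]'
python3 -c "
from h import *
plan([.4883,.125,.06],yyaw=114.85)"
```

```text
clock: 9.22
eef_pos: [0.4896, 0.1218, 0.0736]
orientation: [-0.674, 3.068, -0.0]
contact_force: [0.2, 0.1, -1.3]
opening: 0.0247
t 9.22 tcp [0.4896 0.1218 0.0736] tiltz [ 0. -0. -1.] xyaw -155.23 yyaw 114.77 open 0.0247 F [ 0.2  0.1 -1.3] q6 -0.335
need world yaw change 0.08 deg -> tool z turn total -0.0007 units
dp units now-axes [-0.009  0.171  0.68 ]  after-turn axes [-0.009  0.171  0.68 ]
```

```bash
python3 -m handwheel '[{"hand":-0.6,"dp":[0,0.17,0.3],"turn":[0,0,0]},{"hand":-0.6,"dp":[0,0,0],"turn":[0,0,0]},{"hand":-0.6,"dp":[0,0,0],"turn":[0,0,0]}]'
python3 -c "
from h import *
plan([.4883,.125,.06],yyaw=114.85)"
python3 held.py 0.04
python3 -c "
from h import *
p,d=camera('scene')
cv2.imwrite('pics/s3.png',cv2.resize(p[110:215,245:345],None,fx=5,fy=5,interpolation=cv2.INTER_CUBIC))"
```

```text
clock: 9.47
eef_pos: [0.4879, 0.1255, 0.0677]
orientation: [-0.676, 3.068, -0.0]
contact_force: [0.7, -0.3, -3.0]
opening: 0.0247
t 9.47 tcp [0.4879 0.1255 0.0677] tiltz [ 0.  0. -1.] xyaw -155.16 yyaw 114.84 open 0.0247 F [ 0.7 -0.3 -3. ] q6 -0.329
need world yaw change 0.01 deg -> tool z turn total -0.0001 units
dp units now-axes [-0.008 -0.029  0.383]  after-turn axes [-0.008 -0.029  0.383]
n 438 x [-0.0706  0.082 ] y head [-0.0273  0.0186] tail y [-0.0276  0.0306]
-0.055 n37 y -0.0192..0.0134 z -0.0226..0.0036
-0.045 n40 y -0.0160..0.0101 z -0.0241..0.0040
-0.035 n38 y -0.0167..0.0132 z -0.0227..0.0038
-0.025 n21 y -0.0177..-0.0026 z -0.0218..0.0017
0.015 n37 y -0.0169..0.0112 z -0.0233..0.0041
0.025 n47 y -0.0251..0.0209 z -0.0220..0.0045
0.035 n50 y -0.0268..0.0185 z -0.0226..0.0033
0.045 n53 y -0.0260..0.0268 z -0.0207..0.0047
0.055 n53 y -0.0262..0.0186 z -0.0206..0.0049
0.065 n31 y -0.0274..0.0181 z -0.0256..0.0029
0.075 n5 y -0.0332..-0.0083 z -0.0263..-0.0234
```

View pics/s3.png

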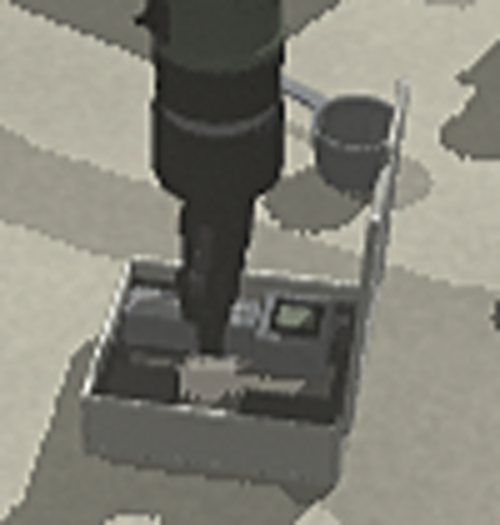

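```bash
python3 -m handwheel '[{"hand":-0.6,"dp":[0,0,0.35],"turn":[0,0,0]},{"hand":-0.6,"dp":[0,0,0.3],"turn":[0,0,0]},{"hand":-0.6,"dp":[0,0,0],"turn":[0,0,0]}]'
python3 -m handwheel '[{"hand":-0.6,"dp":[0,0,0.15],"turn":[0,0,0]},{"hand":-0.6,"dp":[0,0,0],"turn":[0,0,0]}]'
python3 -m handwheel '[{"hand":-0.6,"dp":[0,0,0.15],"turn":[0,0,0]},{"hand":-0.6,"dp":[0,0,0],"turn":[0,0,0]}]'
```

```text
clock: 9.82
eef_pos: [0.4871, 0.1252, 0.0532]
orientation: [0.675, -3.067, -0.0]
contact_force: [-0.7, -0.6, -1.1]
opening: 0.0243
clock: 9.98
eef_pos: [0.4878, 0.1253, 0.051]
orientation: [0.675, -3.068, -0.001]
contact_force: [-0.9, 1.6, -1.4]
opening: 0.0248
clock: 10.15
eef_pos: [0.4882, 0.1254, 0.0483]
orientation: [-0.675, 3.067, 0.001]
contact_force: [0.6, 1.4, 0.3]
opening: 0.0244
```

```bash
python3 -m handwheel '[{"hand":-0.6,"dp":[0,0,0.15],"turn":[0,0,0]},{"hand":-0.6,"dp":[0,0,0],"turn":[0,0,0]}]'
python3 -m handwheel '[{"hand":-0.6,"dp":[0,0,0.15],"turn":[0,0,0]},{"hand":-0.6,"dp":[0,0,0],"turn":[0,0,0]}]'
python3 -m handwheel '[{"hand":-0.6,"dp":[0,0,0.12],"turn":[0,0,0]},{"hand":-0.6,"dp":[0,0,0],"turn":[0,0,0]}]'
```

```text
clock: 10.32
eef_pos: [0.4883, 0.1255, 0.0452]
orientation: [-0.675, 3.067, 0.001]
contact_force: [1.3, 0.8, -1.3]
opening: 0.0246
clock: 10.48
eef_pos: [0.4881, 0.1254, 0.0421]
orientation: [-0.675, 3.068, 0.0]
contact_force: [1.9, 2.5, -1.9]
opening: 0.0245
clock: 10.65
eef_pos: [0.488, 0.1253, 0.0397]
orientation: [-0.675, 3.068, 0.0]
contact_force: [1.4, 1.7, -1.8]
opening: 0.0243
```

```bash
python3 -m handwheel '[{"hand":-0.6,"dp":[0,0,0.1],"turn":[0,0,0]},{"hand":-0.6,"dp":[0,0,0],"turn":[0,0,0]}]'
python3 -m handwheel '[{"hand":-0.6,"dp":[0,0,0.08],"turn":[0,0,0]},{"hand":-0.6,"dp":[0,0,0],"turn":[0,0,0]}]'
cat > look.py <<'E'
from h import *
import sys
p,d=camera("scene"); W=cloud("scene",d)
cv2.imwrite('pics/%s.png'%sys.argv[1],cv2.resize(p[110:215,245:345],None,fx=5,fy=5,interpolation=cv2.INTER_CUBIC))
t=np.radians(24.85); X=np.array([np.cos(t),np.sin(t)]);Y=np.array([-X[1],X[0]]);PK=np.array([.4883,.125])
def rep(nm,W):
    q=W[...,:2]-PK; a=q@X;b=q@Y;z=W[...,2]
    for n,lo,hi,bw in(("tail",-.052,-.024,.009),("headL",.03,.05,.018),("headR",.05,.066,.018)):
        k=(a>lo)&(a<hi)&(abs(b)<bw)&(z<.085)&(z>.005)
        if k.any(): print(nm,n,k.sum(),"z med %.4f p10 %.4f p90 %.4f"%(np.median(z[k]),*np.percentile(z[k],[10,90])))
    k=(z>.034)&(z<.043)&(abs(b)<.03)&(a>-.065)&(a<.075)
    if k.any(): print(nm,"band a",np.percentile(a[k],[1,99]).round(4),"b",np.percentile(b[k],[1,99]).round(4))
rep("scene",W)
if len(sys.argv)>2:
    p,d=camera("top"); rep("top",cloud("top",d)); cv2.imwrite('pics/%st.png'%sys.argv[1],cv2.resize(p[170:290,165:275],None,fx=4,fy=4,interpolation=cv2.INTER_CUBIC))
E
python3 look.py s4
```

```text
clock: 10.82
eef_pos: [0.4879, 0.1252, 0.0381]
orientation: [-0.675, 3.068, -0.0]
contact_force: [-0.3, 1.8, 3.7]
opening: 0.0244
clock: 10.98
eef_pos: [0.4879, 0.1252, 0.0381]
orientation: [-0.675, 3.068, -0.0]
contact_force: [-5.5, 0.7, 21.1]
opening: 0.0247
scene tail 35 z med 0.0391 p10 0.0362 p90 0.0425
scene headL 46 z med 0.0402 p10 0.0379 p90 0.0428
scene headR 45 z med 0.0403 p10 0.0370 p90 0.0426
scene band a [-0.0565  0.0684] b [-0.0268  0.0227]
```

View pics/s4.png

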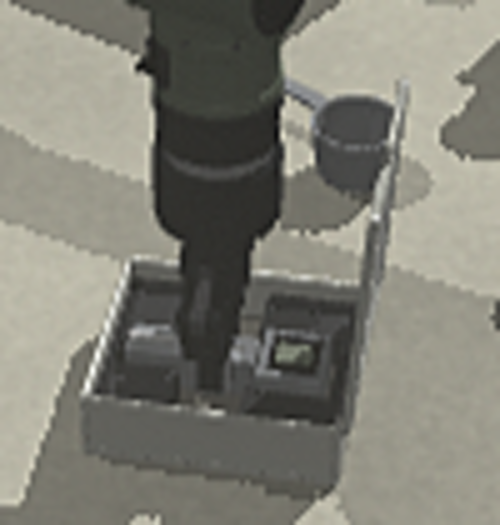

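The paddle's top reads z 0.039 to 0.040 over both head and tail (home should be 0.040), and the force rose to 21 N at the floor. In the picture it sits flush in the foam. Release and retreat upward.

```bash
python3 -m handwheel '[{"hand":-0.6,"dp":[0,0,-0.06],"turn":[0,0,0]},{"hand":-0.3,"dp":[0,0,0],"turn":[0,0,0]},{"hand":0,"dp":[0,0,0],"turn":[0,0,0]},{"hand":0.1,"dp":[0,0,0],"turn":[0,0,0]},{"hand":0.1,"dp":[0,0,0],"turn":[0,0,0]}]' 
python3 -m handwheel '[{"hand":0.1,"dp":[0,0,-0.2],"turn":[0,0,0]},{"hand":0.1,"dp":[0,0,-0.5],"turn":[0,0,0]},{"hand":0.1,"dp":[0,0,-1],"turn":[0,0,0]},{"hand":0.1,"dp":[0,0,-1],"turn":[0,0,0]},{"hand":0.1,"dp":[0,0,-1],"turn":[0,0,0]}]'
python3 -m handwheel '[{"hand":0.1,"dp":[1,0,-0.6],"turn":[0,0,0]},{"hand":0.1,"dp":[1,0,-0.6],"turn":[0,0,0]},{"hand":-1,"dp":[1,0,-0.6],"turn":[0,0,0]},{"hand":-1,"dp":[1,0,0],"turn":[0,0,0]},{"hand":-1,"dp":[1,0,0],"turn":[0,0,0]}]'
python3 look.py s5 1
```

```text
clock: 11.45
eef_pos: [0.4874, 0.125, 0.0372]
orientation: [0.675, -3.067, 0.0]
contact_force: [0.2, 0.1, 0.2]
opening: 0.0469
clock: 11.87
eef_pos: [0.4877, 0.1252, 0.113]
orientation: [0.675, -3.068, 0.0]
contact_force: [0.3, -0.1, 0.4]
opening: 0.0471
clock: 12.28
eef_pos: [0.3971, 0.0829, 0.1491]
orientation: [-0.675, 3.066, -0.001]
contact_force: [0.3, 0.7, -0.3]
opening: 0.0114
scene tail 37 z med 0.0405 p10 0.0368 p90 0.0420
scene headL 53 z med 0.0408 p10 0.0375 p90 0.0425
scene headR 41 z med 0.0405 p10 0.0373 p90 0.0430
scene band a [-0.0548  0.0679] b [-0.0252  0.0216]
top tail 26 z med 0.0403 p10 0.0356 p90 0.0431
top headL 120 z med 0.0405 p10 0.0371 p90 0.0437
top headR 92 z med 0.0411 p10 0.0378 p90 0.0443
top band a [-0.036  0.073] b [-0.0251  0.0278]
```

```bash
python3 -c "
import cv2,numpy as np
a=cv2.imread('pics/s5.png');b=cv2.imread('pics/s5t.png');b=b[:,:300] if 0 else cv2.resize(b,(290,316));c=np.zeros((525,790,3),np.uint8);c[:,:500]=a[:525];c[:316,500:]=b;cv2.imwrite('pics/s5b.png',c)"
```

```text
(no output)
```

View pics/s5b.png

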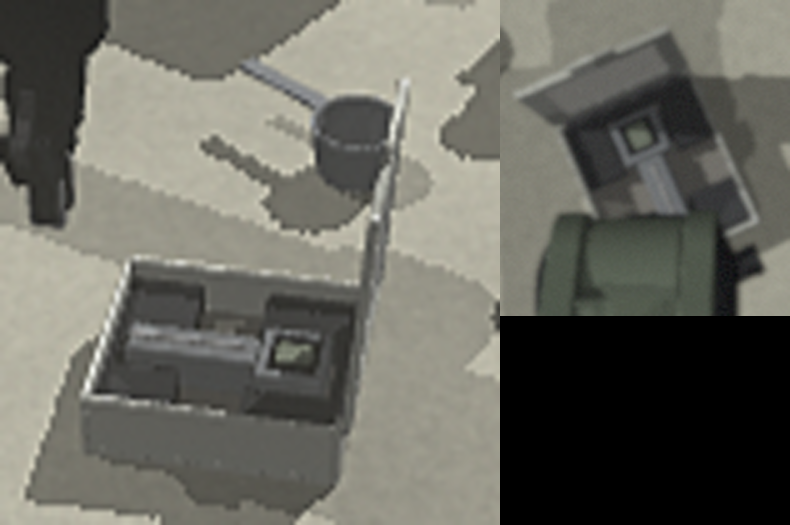

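The thermometer is home and level: its top is at about 0.0405 in both cameras, and it lies along the cutout. Next I'll carry the shut gripper over the lid and behind its outer face.

Run:
```python
from h import *
t=np.radians(24.85); X=np.array([np.cos(t),np.sin(t)]);C=np.array([.495,.128])
T=C+.127*X
plan([*T,.285],yyaw=114.85)
print("shaker",ray("top",(160,150),.075).round(3),"jar",ray("top",(112,183),.085).round(3))
```

```text
t 12.38 tcp [0.394  0.0826 0.1481] tiltz [-0.002 -0.    -1.   ] xyaw -155.23 yyaw 114.77 open 0.0003 F [-0.4  0.6 -0.5] q6 -0.409
need world yaw change 0.08 deg -> tool z turn total -0.0007 units
dp units now-axes [-11.871  -0.041  -6.868]  after-turn axes [-11.871  -0.058  -6.868]
shaker [[0.701 0.285 0.075]] jar [[0.617 0.395 0.085]]
```

Rise first, then go over.

```bash
python3 -m handwheel '[{"hand":-1,"dp":[0,0,-1],"turn":[0,0,0]},{"hand":-1,"dp":[0,0,-1],"turn":[0,0,0]},{"hand":-1,"dp":[0,0,-1],"turn":[0,0,0]},{"hand":-1,"dp":[0,0,-1],"turn":[0,0,0]},{"hand":-1,"dp":[0,0,-1],"turn":[0,0,0]}]' >/dev/null
python3 -m handwheel '[{"hand":-1,"dp":[0,0,-1],"turn":[0,0,0]},{"hand":-1,"dp":[0,0,-0.9],"turn":[0,0,0]},{"hand":-1,"dp":[-0.9,0,0],"turn":[0,0,0]},{"hand":-1,"dp":[-1,0,0],"turn":[0,0,0]},{"hand":-1,"dp":[-1,0,0],"turn":[0,0,0]}]'
python3 -m handwheel '[{"hand":-1,"dp":[-1,0,0],"turn":[0,0,0]},{"hand":-1,"dp":[-1,0,0],"turn":[0,0,0]},{"hand":-1,"dp":[-1,0,0],"turn":[0,0,0]},{"hand":-1,"dp":[-1,0,0],"turn":[0,0,0]},{"hand":-1,"dp":[-1,0,0],"turn":[0,0,0]}]'
python3 -m handwheel '[{"hand":-1,"dp":[-1,0,0],"turn":[0,0,0]},{"hand":-1,"dp":[-1,0,0],"turn":[0,0,0]},{"hand":-1,"dp":[-1,0,0],"turn":[0,0,0]},{"hand":-1,"dp":[-1,0,0],"turn":[0,0,0]},{"hand":-1,"dp":[0,0,0],"turn":[0,0,0]}]'
cat > lid.py <<'E'
from h import *
import sys
t=np.radians(24.85); X=np.array([np.cos(t),np.sin(t)]);Y=np.array([-X[1],X[0]]);C=np.array([.495,.128])
s,p,M=tool(); q=p[:2]-C
print("t %.2f tcp a %.4f b %.4f z %.4f tip z~%.4f"%(s["clock"],q@X,q@Y,p[2],p[2]-.023),"F",np.round(s["contact_force"],1),"open %.4f"%s["opening"])
if len(sys.argv)>1:
    im,d=camera("scene"); W=cloud("scene",d); cv2.imwrite('pics/%s.png'%sys.argv[1],cv2.resize(im[70:215,230:375],None,fx=4,fy=4,interpolation=cv2.INTER_CUBIC))
    k=(abs((W[...,:2]-p[:2])@X)<.03)&(abs((W[...,:2]-p[:2])@Y)<.03)&(W[...,2]>p[2]-.05)&(W[...,2]<p[2]+.02)
    w=W[k]
    if len(w): print("finger zmin rel tcp",np.percentile(p[2]-w[:,2],[99,100]).round(4),"a range",np.percentile((w[w[:,2]<p[2]][:,:2]-C)@X,[1,99]).round(4))
E
python3 lid.py s6
```

```text
clock: 13.22
eef_pos: [0.4511, 0.1081, 0.287]
orientation: [-0.674, 3.066, -0.001]
contact_force: [0.6, -0.1, -0.6]
opening: -0.0002
clock: 13.63
eef_pos: [0.5418, 0.1503, 0.2862]
orientation: [-0.675, 3.067, -0.0]
contact_force: [0.3, 0.2, -0.0]
opening: 0.0003
clock: 14.05
eef_pos: [0.616, 0.1845, 0.2852]
orientation: [-0.676, 3.066, 0.0]
contact_force: [-0.7, -0.9, -0.2]
opening: 0.0002
t 14.05 tcp a 0.1335 b 0.0004 z 0.2852 tip z~0.2622 F [-0.7 -0.9 -0.2] open 0.0002
finger zmin rel tcp [0.0221 0.0238] a range [0.1233 0.1441]
```

View pics/s6.png

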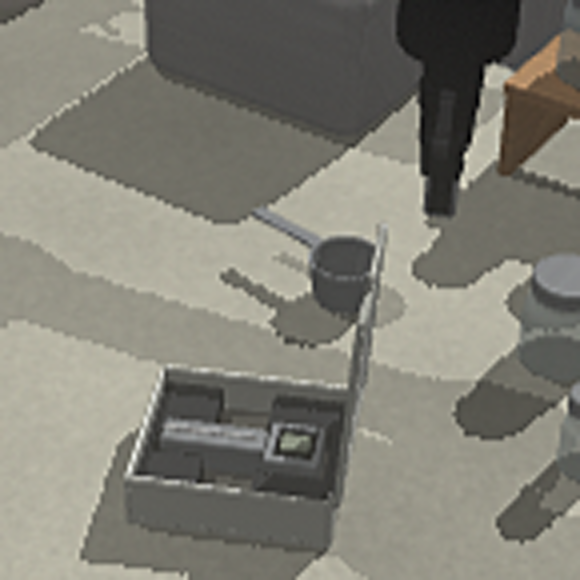

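```bash
python3 -m handwheel '[{"hand":-1,"dp":[0,0,1],"turn":[0,0,0]},{"hand":-1,"dp":[0,0,1],"turn":[0,0,0]},{"hand":-1,"dp":[0,0,1],"turn":[0,0,0]},{"hand":-1,"dp":[0,0,1],"turn":[0,0,0]},{"hand":-1,"dp":[0,0,0.2],"turn":[0,0,0]}]' >/dev/null
python3 -m handwheel '[{"hand":-1,"dp":[0,0,0],"turn":[0,0,0]},{"hand":-1,"dp":[0.5,0,0],"turn":[0,0,0]},{"hand":-1,"dp":[0,0,0],"turn":[0,0,0]}]'
python3 lid.py s7
python3 - <<'E'
import numpy as np
th=np.r_[1.63,np.arange(1.55,-.01,-.1),0]; r=.135
a=.079-r*np.cos(th)+.006*np.sin(th)+.010; z=.046+r*np.sin(th)+.006*np.cos(th)+.023
for i in range(len(th)): print("%.2f a %.4f z %.4f  step dx %.2f dz %.2f"%(th[i],a[i],z[i],*( (-(a[i]-a[i-1])/.02,-(z[i]-z[i-1])/.02) if i else (0,0))))
E
```

```text
clock: 14.77
eef_pos: [0.6035, 0.1786, 0.2032]
orientation: [-0.675, 3.068, -0.0]
contact_force: [0.0, 1.0, 0.4]
opening: -0.0002
t 14.77 tcp a 0.1197 b 0.0004 z 0.2032 tip z~0.1802 F [0.  1.  0.4] open -0.0002
finger zmin rel tcp [0.0427 0.0454] a range [0.0901 0.1299]
1.63 a 0.1030 z 0.2034  step dx 0.00 dz 0.00
1.55 a 0.0922 z 0.2041  step dx 0.54 dz -0.03
1.45 a 0.0787 z 0.2037  step dx 0.68 dz 0.02
1.35 a 0.0653 z 0.2020  step dx 0.67 dz 0.09
1.25 a 0.0521 z 0.1990  step dx 0.66 dz 0.15
1.15 a 0.0393 z 0.1947  step dx 0.64 dz 0.22
1.05 a 0.0270 z 0.1891  step dx 0.61 dz 0.28
0.95 a 0.0154 z 0.1823  step dx 0.58 dz 0.34
0.85 a 0.0044 z 0.1744  step dx 0.55 dz 0.40
0.75 a -0.0057 z 0.1654  step dx 0.50 dz 0.45
0.65 a -0.0148 z 0.1555  step dx 0.46 dz 0.50
0.55 a -0.0230 z 0.1447  step dx 0.41 dz 0.54
0.45 a -0.0300 z 0.1331  step dx 0.35 dz 0.58
0.35 a -0.0358 z 0.1209  step dx 0.29 dz 0.61
0.25 a -0.0403 z 0.1082  step dx 0.23 dz 0.64
0.15 a -0.0436 z 0.0951  step dx 0.16 dz 0.66
0.05 a -0.0455 z 0.0817  step dx 0.10 dz 0.67
0.00 a -0.0460 z 0.0750  step dx 0.02 dz 0.34
```

View pics/s7.png

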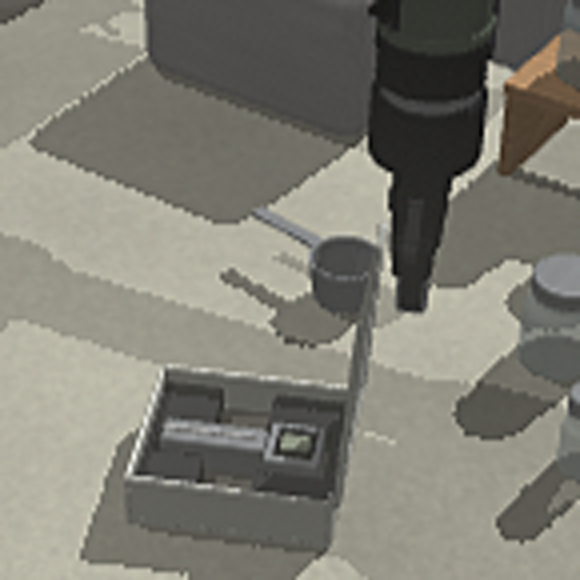

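The tips at (410,305) stand behind the lid's outer face, just below its free edge. Start pushing.

```bash
python3 -m handwheel '[{"hand":-1,"dp":[0.5,0,0],"turn":[0,0,0]},{"hand":-1,"dp":[0.5,0,0],"turn":[0,0,0]},{"hand":-1,"dp":[0.5,0,0],"turn":[0,0,0]},{"hand":-1,"dp":[0.55,0,0],"turn":[0,0,0]}]'
python3 -m handwheel '[{"hand":-1,"dp":[0.67,0,0.09],"turn":[0,0,0]},{"hand":-1,"dp":[0.66,0,0.15],"turn":[0,0,0]},{"hand":-1,"dp":[0.64,0,0.22],"turn":[0,0,0]}]'
python3 lid.py s8
```

```text
clock: 15.15
eef_pos: [0.568, 0.162, 0.2032]
orientation: [-0.675, 3.064, 0.0]
contact_force: [0.1, -0.3, -1.2]
opening: 0.0
clock: 15.4
eef_pos: [0.5323, 0.1454, 0.1943]
orientation: [-0.674, 3.064, -0.0]
contact_force: [1.1, -0.1, 0.6]
opening: -0.0002
t 15.40 tcp a 0.0412 b 0.0001 z 0.1943 tip z~0.1713 F [ 1.1 -0.1  0.6] open -0.0002
finger zmin rel tcp [0.049  0.0499] a range [0.0189 0.0519]
```

View pics/s8.png

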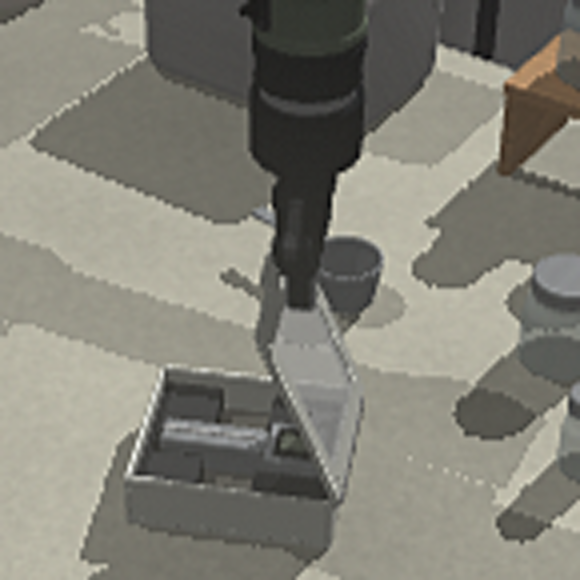

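The lid is swinging with the tips on its outer face, so follow the arc.

```bash
python3 -m handwheel '[{"hand":-1,"dp":[0.61,0,0.28],"turn":[0,0,0]},{"hand":-1,"dp":[0.58,0,0.34],"turn":[0,0,0]},{"hand":-1,"dp":[0.55,0,0.40],"turn":[0,0,0]},{"hand":-1,"dp":[0.50,0,0.45],"turn":[0,0,0]},{"hand":-1,"dp":[0.46,0,0.50],"turn":[0,0,0]}]'
python3 -m handwheel '[{"hand":-1,"dp":[0.41,0,0.54],"turn":[0,0,0]},{"hand":-1,"dp":[0.35,0,0.58],"turn":[0,0,0]},{"hand":-1,"dp":[0.29,0,0.61],"turn":[0,0,0]}]'
python3 lid.py s9
```

```text
clock: 15.87
eef_pos: [0.4834, 0.1226, 0.1543]
orientation: [-0.674, 3.065, -0.001]
contact_force: [0.8, -0.5, 1.4]
opening: 0.0001
clock: 16.12
eef_pos: [0.4644, 0.1138, 0.1194]
orientation: [-0.674, 3.065, -0.001]
contact_force: [0.0, 0.2, 0.2]
opening: -0.0
t 16.12 tcp a -0.0338 b 0.0000 z 0.1194 tip z~0.0964 F [0.  0.2 0.2] open -0.0000
finger zmin rel tcp [0.0386 0.0414] a range [-0.0633 -0.005 ]
```

View pics/s9.png

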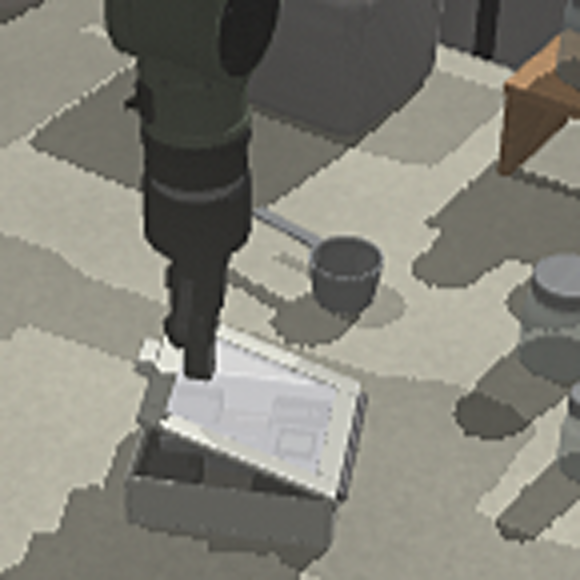

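```bash
python3 -m handwheel '[{"hand":-1,"dp":[0.23,0,0.64],"turn":[0,0,0]},{"hand":-1,"dp":[0.16,0,0.66],"turn":[0,0,0]},{"hand":-1,"dp":[0.1,0,0.5],"turn":[0,0,0]},{"hand":-1,"dp":[0,0,0.2],"turn":[0,0,0]},{"hand":-1,"dp":[0,0,0.1],"turn":[0,0,0]}]'
python3 -m handwheel '[{"hand":-1,"dp":[0,0,0.1],"turn":[0,0,0]},{"hand":-1,"dp":[0,0,0],"turn":[0,0,0]}]'
python3 lid.py
```

```text
clock: 16.58
eef_pos: [0.4548, 0.1097, 0.0766]
orientation: [-0.675, 3.068, -0.0]
contact_force: [-0.8, -0.4, 1.0]
opening: -0.0001
clock: 16.75
eef_pos: [0.4549, 0.1098, 0.0748]
orientation: [-0.675, 3.067, -0.0]
contact_force: [-0.3, 0.9, 0.0]
opening: -0.0
t 16.75 tcp a -0.0440 b 0.0003 z 0.0748 tip z~0.0518 F [-0.3  0.9  0. ] open -0.0000
```

```bash
python3 -m handwheel '[{"hand":-1,"dp":[0,0,0.08],"turn":[0,0,0]},{"hand":-1,"dp":[0,0,0],"turn":[0,0,0]}]'
python3 -m handwheel '[{"hand":-1,"dp":[0,0,0.06],"turn":[0,0,0]},{"hand":-1,"dp":[0,0,0],"turn":[0,0,0]}]'
python3 lid.py
```

```text
clock: 16.92
eef_pos: [0.4547, 0.1097, 0.0731]
orientation: [-0.675, 3.067, -0.0]
contact_force: [-0.1, -0.1, -0.4]
opening: -0.0
clock: 17.08
eef_pos: [0.4547, 0.1097, 0.0728]
orientation: [-0.675, 3.067, -0.0]
contact_force: [-3.2, -0.1, 10.1]
opening: 0.0001
t 17.08 tcp a -0.0443 b 0.0004 z 0.0728 tip z~0.0498 F [-3.2 -0.1 10.1] open 0.0001
```

A firm stop with 10 N: the lid is on the rim. Lift off, back away and check.

```bash
python3 -m handwheel '[{"hand":-1,"dp":[0,0,0],"turn":[0,0,0]},{"hand":-1,"dp":[0,0,-0.3],"turn":[0,0,0]},{"hand":-1,"dp":[0,0,-0.8],"turn":[0,0,0]},{"hand":-1,"dp":[0,0,-1],"turn":[0,0,0]},{"hand":-1,"dp":[0,0,-1],"turn":[0,0,0]}]'
python3 -m handwheel '[{"hand":-1,"dp":[0.5,-1,-0.8],"turn":[0,0,0]},{"hand":-1,"dp":[0.5,-1,-0.8],"turn":[0,0,0]},{"hand":-1,"dp":[0.5,-1,-0.8],"turn":[0,0,0]},{"hand":-1,"dp":[0.5,-1,-0.8],"turn":[0,0,0]},{"hand":-1,"dp":[0.5,-1,0],"turn":[0,0,0]}]' >/dev/null
python3 -m handwheel '[{"hand":-1,"dp":[0.5,-1,0],"turn":[0,0,0]},{"hand":-1,"dp":[0.5,-1,0],"turn":[0,0,0]},{"hand":-1,"dp":[0.5,-1,0],"turn":[0,0,0]},{"hand":-1,"dp":[0.5,-1,0],"turn":[0,0,0]},{"hand":-1,"dp":[0,0,0],"turn":[0,0,0]}]'
python3 - <<'E'
from h import *
t=np.radians(24.85); X=np.array([np.cos(t),np.sin(t)]);Y=np.array([-X[1],X[0]]);C=np.array([.495,.128])
ims=[]
for n,sl in(("scene",(slice(110,215),slice(245,345))),("top",(slice(170,275),slice(170,270)))):
    p,d=camera(n); cv2.imwrite(f"pics/{n}9.png",p); W=cloud(n,d); q=W[...,:2]-C;a=q@X;b=q@Y;z=W[...,2]
    k=(abs(a)<.072)&(abs(b)<.062)&(z>.02)&(z<.12)
    A=np.c_[a[k],b[k],np.ones(k.sum())]; c=np.linalg.lstsq(A,z[k],rcond=None)[0]
    print(n,k.sum(),"plane slope a,b",c.round(4),"med z %.4f"%np.median(z[k]),[ "%.4f"%np.median(z[k&(a>l)&(a<l+.03)]) for l in np.arange(-.07,.06,.03)])
    ims.append(cv2.resize(p[sl],(390,410),interpolation=cv2.INTER_CUBIC))
cv2.imwrite("pics/end.png",np.hstack(ims))
s=state(); print(s["clock"],s["eef_pos"],s["contact_force"])
E
```

```text
clock: 17.5
eef_pos: [0.4536, 0.1096, 0.1343]
orientation: [0.675, -3.067, -0.0]
contact_force: [0.4, 0.2, -0.2]
opening: 0.0001
clock: 18.33
eef_pos: [0.4483, -0.0947, 0.198]
orientation: [-0.669, 3.069, -0.003]
contact_force: [0.4, 0.7, 0.3]
opening: 0.0005
scene 1228 plane slope a,b [-0.0003 -0.0019  0.0508] med z 0.0507 ['0.0507', '0.0505', '0.0508', '0.0508', '0.0509']
top 3011 plane slope a,b [-0.0008  0.0002  0.051 ] med z 0.0510 ['0.0511', '0.0509', '0.0508', '0.0509', '0.0511']
18.4333 [ 0.44783732 -0.09201894  0.19773287] [-0.62708744 -0.43214517  0.61187335]
```

View pics/end.png

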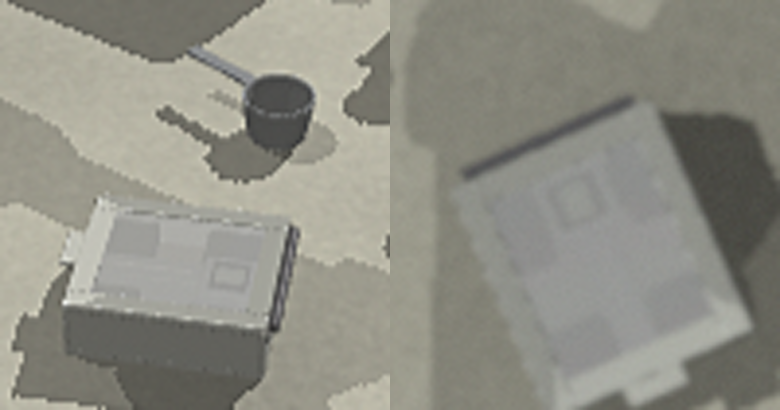

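View pics/top9.png

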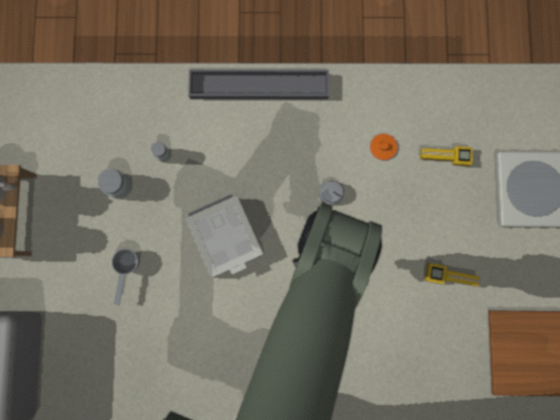

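The lid lies flat: slope under 0.001, top at z 0.051. The screen shows through the window, and the bystanders I can see (jar 112,183; shaker 160,150; cup 124,262; timer 332,192; orange lid 384,147) are where they were. The gripper is clear at z 0.198.

```bash
python3 -c "
from station import *
print(sign_off())"
```

```text
the job is handed in; nothing more can be done
None
```

The thermometer is in its cutout, pressed home with the screen up, and the lid is shut. I handed the job in at about 18.4 s of the 64 s; no verdict is reported.

- **Thermometer:** I gripped the steel paddle by its handle and pressed it in until the force rose to 21 N at the pocket floor. After release its top read 0.0403–0.0411 m at both head and tail in both cameras, against 0.040 expected, so it was level and within about 1 mm of home. The 5–20 N resistance from the foam beads never showed in the force readings on the way down. I relied on the height instead.
- **Lid:** I pushed it over from its outer face and pressed it down to a firm 10 N stop, then backed off. It then measured flat, with a slope under 0.002 in both cameras and its top at about 0.051 m (0.052 expected), and the screen is visible through the window.
- **Everything else:** In the last top view the timer, cup, orange lid, jar and shaker are where they started. The arm hid the sharpener in that view, so I did not recheck it, but no move came near it at low height. The gripper ended clear of everything at z 0.198 m, with contact force near zero.

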